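# Find the stamped tile carton and push it to dispatch

### The arm

A 6-joint arm with a two-finger parallel gripper is mounted at the origin on the work surface. World frame = base frame: x ahead of the robot, y to its left, z up, the work surface at z = 0. Lengths are in mm, angles in rad, forces in N, time in s.
With the tool pointing down it reaches from about 300 to 775 mm from the base axis. Payload 14.6 kg.
Tool frame: the origin (TCP) lies on the centre line of the jaws, within the pads' length; the fingertips stand 25 mm ahead of it and the grasp point (between the pads) lies 6 mm ahead of it; z points along the fingers, y is the line along which they close (so a half turn about z gives the same grasp; the last joint's range is limited). The gripper opens to 94 mm and grips with 3 to 60 N. Pads are 16 mm wide; open, the fingers measure 119 mm over their backs; the gripper's body (75 mm by 177 mm) begins 78 mm behind the grasp point.
Start: joints at [1.252, 0.3, 1.521, -0, 1.321, -0.067], TCP at [137.029, 532.647, 230.446] pointing down, gripper open.
Joint ranges: [-3.03, 3.03], [-0.79, 2.21], [0.23, 2.52], [-1.04, 4.18], [0, 3.07], [-2.55, 2.55]. Speed limits (rad/s): [2.22, 2.22, 2.57, 3.14, 3.14, 3.14].

### API

Orientations are given as a rotation vector (axis times angle).
In Python, from workcell import env, gripper_to, planner, viewer, order gives the robot as it stands. Calls block until the motion is done:
- env.movep(position, orientation): joint-space move of the TCP to a pose.
- env.movel(position, orientation=None, velocity=150): straight line of the TCP; orientation=None keeps the orientation; velocity is the mean speed in mm/s.
- env.movej(angles): joint-space move.
- gripper_to(opening, newtons=None): finger opening in mm; newtons is the grip in N (None keeps the last); returns when the fingers have stopped.
- env.dwell(seconds).
- planner.ik(position, orientation): joint angles nearest the present ones, or None.
- viewer.snapshot(name): name is "scene" or "top"; returns the picture (384x512x3 uint8, red, green, blue); there is no depth.
- viewer.camera_info(name): a dict with "fx", "fy", "cx", "cy" (pixels), "rvec" (rotation vector, rad) and "tvec" (3), from world to camera coordinates, as OpenCV has them. Camera axes: x right, y down, z forward; pixel columns grow to the right and rows downward; lengths in mm; the calibration is good to about 2 mm. A picture is of the moment at which its call begins. camera_info takes no time and is no camera call.
A pose or a line that the arm cannot do raises env.IKError and nothing moves.
- order.sign_off(): hands the job in; it is judged then, once.
Readings, each from a call of its own:
- env.read_clock(): time.
- env.read_joints(): joint angles.
- env.read_joint_velocities(): joint speeds.
- env.read_joint_efforts(): joint torques, N m.
- env.read_ee_pos(): TCP position.
- env.read_tcp_rot(): TCP orientation.
- env.read_contact_force(): force on the tool from outside, world axes, zero at the start.
- env.read_moment(): the same for the moment, N m.
- env.read_finger_gap(): finger opening in mm.
- env.read_grasp_force(): force on a finger pad.
Only numpy, scipy, OpenCV 4.12 (cv2) and the standard library are available. Lean on these libraries where they do the work, as an engineer would, in place of code of your own. Each camera call takes 0.05 s, during which the arm holds its last target. There are 200 camera calls.

### The job

One of the two tile-sample cartons on the bench carries the round release stamp on its underside. With the fingertips only, tip both cartons over on to a broad side so that you can look underneath, and then push the stamped one, lying as it is, across on to the dark dispatch lane between them so that it lies wholly on the lane and square to it; leave the other carton lying where it tipped. Pick nothing up, and do not disturb the other things on the bench.

Things in the scene. Friction and masses are not known exactly. Their poses are not given: they have to be found in the camera images.
- carton_a: One of two alike cardboard cartons, either side of the lane; either may be the stamped one. 86 mm deep (x) x 140 wide (y) x 110 tall (z), about 0.45 kg. Origin at its very centre, 55 mm up at the start, z axis then up, x axis roughly away from the robot. The broad faces, 140 x 110, look along +x and -x (blank label on -x).
- carton_b: The other carton, same size and axes. Both grip the bench: pushed or drawn near the top of a broad face they tip over the opposite bottom edge rather than slide, and past about 38 degrees fall on to their side by themselves. Lying on a broad side they stand 86 mm high, and slide when pushed low.
- stamp (a point): Centre of the round dark stamp, 64 mm across, a tick inside, in the middle of the underside (the -z face, 86 x 140 mm) of one carton, so 55 mm from that carton's centre; hidden against the bench until that carton is tipped. Tipped towards the robot, the underside faces away from the robot.
- lane: Dispatch lane: dark rubber strip flush in the bench, 210 mm wide between 12 mm aluminium trims, no step, grey chevrons, running away from the robot between the cartons. x axis along it, y across it to the left. Origin on its centre line at the surface; it reaches 270 mm from there towards the robot and 310 mm away.
- tiles: bystander: pile of five white tiles, 100 x 100 mm, 45 mm high; origin under its centre
- jar: bystander: clear screw jar with white cap, 54 mm across, 75 mm tall, on or beside the lane beyond the cartons; origin under its centre
- weight: bystander: steel check weight with a knob, 38 mm across, 60 mm tall, on or beside the lane beyond the cartons; origin under its centre
- beaker: bystander: glass beaker, 66 mm across, 85 mm tall; origin under its centre
- pan: bystander: shallow aluminium sample pan, 110 mm across, 22 mm high; origin under its centre
- wash_bottle: bystander: white wash bottle with a bent spout, 60 mm across, 172 mm tall; origin under its centre
- spatula: bystander: spatula 180 mm long, lying flat nearer the robot; origin under its middle
Things that resemble listed ones, but are neither listed nor needed, are in the scene too. What is shaped like the carton_a but blue is not meant.

How it is judged (in metres and radians):
On the way, in this order (a step that is already met when the one before it is completed fails the run):
1. one carton has been tipped over and lies on a broad side, off the lane ((((angle between carton_a's own x axis and vertical below 0.15 rad or angle between carton_a's own x axis and vertical above 2.99 rad) and (y of carton_a in the frame of lane above 0.12 m or y of carton_a in the frame of lane below -0.12 m)) or ((angle between carton_b's own x axis and vertical below 0.15 rad or angle between carton_b's own x axis and vertical above 2.99 rad) and (y of carton_b in the frame of lane above 0.12 m or y of carton_b in the frame of lane below -0.12 m)))), for 0.2 s.
2. both cartons lie on a broad side, neither yet on the lane ((angle between carton_a's own x axis and vertical below 0.15 rad or angle between carton_a's own x axis and vertical above 2.99 rad) and (angle between carton_b's own x axis and vertical below 0.15 rad or angle between carton_b's own x axis and vertical above 2.99 rad) and (y of carton_a in the frame of lane above 0.12 m or y of carton_a in the frame of lane below -0.12 m) and (y of carton_b in the frame of lane above 0.12 m or y of carton_b in the frame of lane below -0.12 m)), for 0.2 s.
At the end, for the whole second after the job is handed in: Both cartons lie at rest on a broad side: the stamped one with its centre within 40 mm of the lane's centre line, its 140 mm side within 17 degrees of square across it; the other more than 120 mm from that line and within 200 mm of where it stood ((angle between carton_a's own x axis and vertical below 0.15 rad or angle between carton_a's own x axis and vertical above 2.99 rad) and (angle between carton_b's own x axis and vertical below 0.15 rad or angle between carton_b's own x axis and vertical above 2.99 rad) and linear speed of each of carton_a, carton_b below 0.02 m/s and angular speed of each of carton_a, carton_b below 0.1 rad/s and y of carton_a in the frame of lane between -0.04 and 0.04 m and x of carton_a in the frame of lane between -0.21 and 0.25 m and angle between the y axis of carton_a and the y axis of lane, either way round below 0.3 rad and (y of carton_b in the frame of lane above 0.12 m or y of carton_b in the frame of lane below -0.12 m) and distance of carton_b from where it was at the start of the episode below 0.2 m); the robot touches nothing.
It fails at once if a carton is lifted or carried (centre more than 95 mm above the bench; tipping alone raises it to 70 mm) (height (world z) of any of carton_a, carton_b above 0.095 m).
It fails at once if a carton is moved with the arm or the gripper's body instead of the fingers (over 3 N) (contact force between the arm and carton_a above 3 N or contact force between the arm and carton_b above 3 N).
It fails at once if a bystander is disturbed (shifted more than 25 mm) (distance of any of tiles, jar, weight, beaker, pan, wash_bottle, spatula from where it was at the start of the episode above 0.025 m).
It also fails if it takes over 72 s, if anything falls off the work surface, if the arm or the gripper's body presses on something with over 40 N, if the wrist force passes 120 N, or if a joint passes its speed limit or range.

## Working session

There is one attempt and no reset: what is moved stays moved. The work goes in short steps, each a Python script; the robot and the scene stay as the last script left them, time stands still between calls to the robot, and variables do not carry over. Pictures are saved under pics/ and viewed, at most 10 in all, crops included, and the job is handed in when it is done.

```bash
mkdir -p pics; ls; cat > h.py <<'E'
import numpy as np, cv2
from workcell import env, gripper_to, planner, viewer, order
def shot(n,f):
    im=np.ascontiguousarray(viewer.snapshot(n)[:,:,::-1]); cv2.imwrite('pics/'+f,im); return im
def cam(n):
    c=viewer.camera_info(n); K=np.array([[c['fx'],0,c['cx']],[0,c['fy'],c['cy']],[0,0,1]]); R=cv2.Rodrigues(np.array(c['rvec'],float))[0]; return K,R,np.array(c['tvec'],float).ravel()
def ray(n,uv,z=0):
    K,R,t=cam(n); o=-R.T@t; d=R.T@np.linalg.solve(K,[uv[0],uv[1],1.]); return o+d*(z-o[2])/d[2]
E
python3 - <<'E'
from h import *
a=shot('top','top0.png');b=shot('scene','scene0.png')
for n in('top','scene'):
    K,R,t=cam(n);print(n,(-R.T@t).round(),R.round(2).tolist(),K[0,0])
print(env.read_clock(),env.read_tcp_rot())
cv2.imwrite('pics/top0b.png',cv2.resize(a,(800,600)));cv2.imwrite('pics/scene0b.png',cv2.resize(b,(800,600)))
E
```

```text
pics
top [ 168.  -96. 1825.] [[-0.01, -1.0, 0.01], [-0.98, 0.0, -0.2], [0.2, -0.01, -0.98]] 447.76034764310884
scene [1005.  697. 1276.] [[-0.85, 0.52, -0.02], [0.42, 0.67, -0.61], [-0.31, -0.53, -0.79]] 446.7829639398758
0.1 [-3.94454134e-01 -3.11652909e+00  1.51472756e-03]
```

View pics/top0b.png

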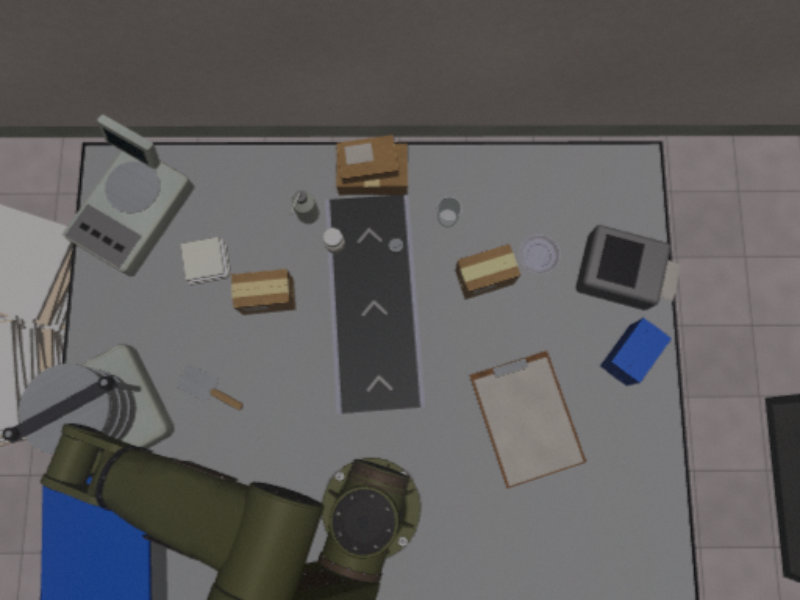

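View pics/scene0b.png

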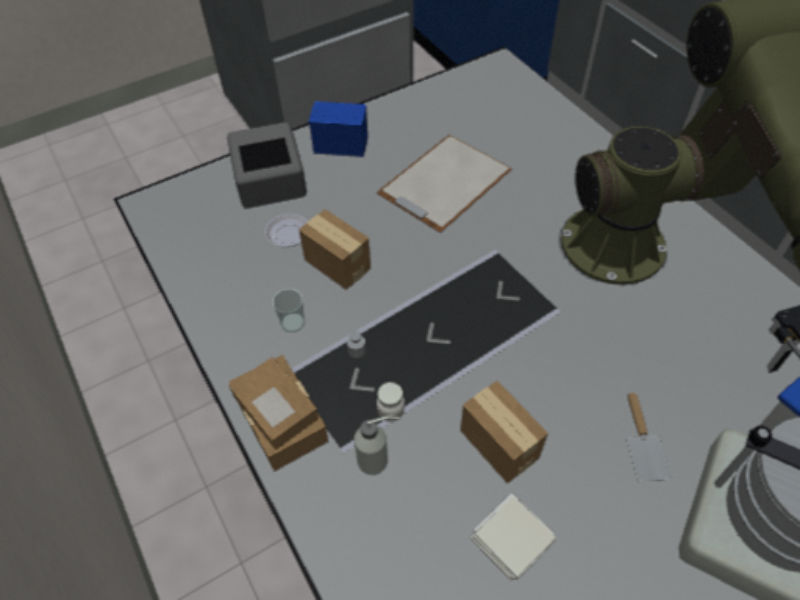

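Candidates at 800 px scale in the top view:
- Taped cartons at (260,290), left, and (488,270), right. These fit the description.
- Stacked brown boxes at (370,165). No: they are stacked and beyond the lane.
- Blue box at (637,352). No: it is blue.

The dark lane runs between corners (330,198), (405,196), (420,408) and (340,412).

```bash
python3 - <<'E'
from h import *
im=cv2.imread('pics/top0.png'); hsv=cv2.cvtColor(im,cv2.COLOR_BGR2HSV)
s=512/800
for nm,(u,v) in dict(L=(260,290),R=(488,270)).items():
    u,v=u*s,v*s
    print(nm,hsv[int(v)-14:int(v)+16:2,int(u)].tolist())
    m=np.zeros(im.shape[:2],np.uint8); w=np.s_[int(v)-25:int(v)+25,int(u)-30:int(u)+30]
    for lo,tag in((60,'card'),(130,'tape')):
        m[:]=0; m[w]=((hsv[w][...,0]>8)&(hsv[w][...,0]<32)&(hsv[w][...,1]>60)&(hsv[w][...,2]>lo))*255
        c=max(cv2.findContours(m,0,2)[0],key=cv2.contourArea)
        P=np.array([ray('top',p,110)[:2] for p in c[:,0].astype(float)],np.float32)
        r=cv2.minAreaRect(P); print(tag,np.round(r[0]),np.round(r[1]),round(r[2],1))
g=cv2.cvtColor(im,cv2.COLOR_BGR2GRAY); m=np.zeros_like(g); m[120:268,205:275]=(g[120:268,205:275]<60)*255
c=max(cv2.findContours(m,0,2)[0],key=cv2.contourArea)
P=np.array([ray('top',p,0)[:2] for p in c[:,0].astype(float)],np.float32);r=cv2.minAreaRect(P);print('lane',r,cv2.boxPoints(r).round())
for n,p in dict(spat=(212,388),clipTL=(472,378),clipTR=(548,353),pan=(538,254),beaker=(449,213),tiles=(205,262),jar=(334,240),weight=(397,245)).items(): print(n,ray('top',np.array(p)*s)[:2].round())
a=cv2.resize(im[150:210,135:345],(800,228),interpolation=2); cv2.imwrite('pics/crop.png',a)
E
```

```text
L [[150, 4, 116], [12, 22, 114], [16, 113, 117], [16, 118, 117], [17, 104, 123], [22, 77, 155], [21, 78, 156], [22, 79, 154], [22, 75, 154], [16, 119, 118], [16, 116, 112], [16, 113, 113], [13, 92, 64], [13, 27, 65], [15, 88, 58]]
card [535. 267.] [ 99. 152.] 5.6
tape [541. 273.] [ 37. 137.] 5.6
R [[150, 2, 118], [15, 76, 117], [16, 116, 117], [17, 115, 115], [20, 92, 128], [26, 66, 155], [25, 67, 156], [27, 65, 154], [26, 67, 157], [17, 110, 121], [17, 118, 115], [16, 119, 116], [18, 106, 113], [20, 36, 63], [14, 61, 63]]
card [ 589. -298.] [ 89. 146.] 17.3
tape [ 592. -301.] [ 37. 136.] 17.4
lane ((559.1993408203125, -0.798095703125), (578.8793334960938, 204.27969360351562), 2.671259880065918) [[ 265.   88.]
 [ 275. -116.]
 [ 853.  -89.]
 [ 844.  115.]]
spat [299. 411.]
clipTL [ 321. -263.]
clipTR [ 386. -464.]
pan [ 654. -449.]
beaker [ 770. -210.]
tiles [635. 446.]
jar [695. 102.]
weight [681. -68.]
```

View pics/crop.png

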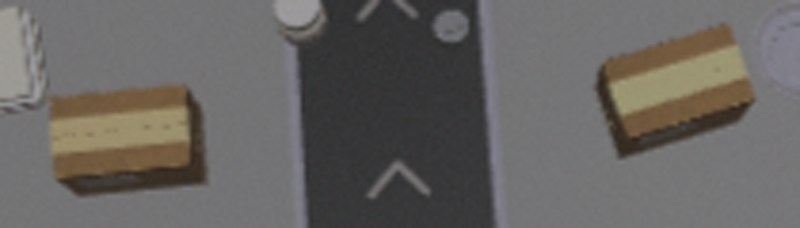

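The crop shows the two taped cartons: left about (120,130), right about (680,80), with the jar, weight and lane between them. I'm choosing these two and tipping both towards the robot.

```bash
cat >> h.py <<'E'
def down(yaw):
    c,s=np.cos(yaw),np.sin(yaw)
    return cv2.Rodrigues(np.array([[-c,-s,0],[-s,c,0],[0,0,-1.]]))[0].ravel()
def tip(c,deg):
    a=np.radians(deg); n=np.array([np.cos(a),np.sin(a)]); o=down(a)
    P=lambda d,z:[*(np.array(c)+d*n),z]
    env.movep(P(78,215),o); env.movel(P(78,117),velocity=200)
    env.movel(P(55,117),velocity=60); env.movel(P(-4,117),velocity=60)
    f=np.round(env.read_contact_force(),1)
    env.dwell(.6); env.movel(P(40,117),velocity=150); env.movel(P(40,215),velocity=250)
    print(f,env.read_clock())
E
python3 - <<'E'
from h import *
for c,d in(((541,273),5.6),((592,-301),17.4)):
    n=np.array([np.cos(np.radians(d)),np.sin(np.radians(d))])
    print([planner.ik([*(np.array(c)+k*n),z],down(np.radians(d))) is not None for k in(78,-4) for z in(117,215)])
gripper_to(0)
tip((541,273),5.6)
shot('scene','s1.png')
tip((592,-301),17.4)
b=shot('scene','s2.png');shot('top','t2.png')
cv2.imwrite('pics/s2b.png',cv2.resize(b,(800,600)))
E
```

```text
[True, True, True, True]
[True, True, True, True]
[18.7 -3.2 50.8] 7.375
[12.6  6.  40.2] 13.3333
```

View pics/s2b.png

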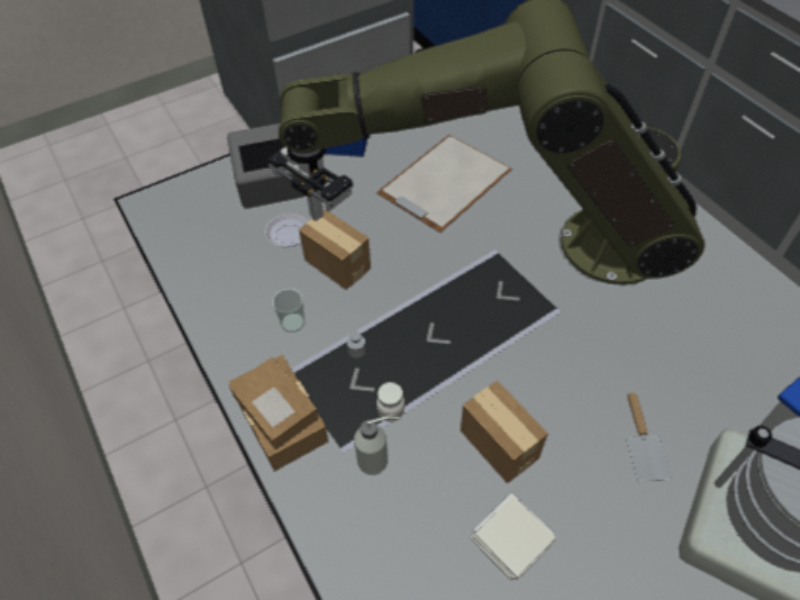

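The picture shows both cartons still upright, at (335,245) and (505,430). The fingertip jammed: the contact force ran close to the tipping edge and gave about 50 N vertical. I'll re-measure and pull along the arc instead.

```bash
cat >> h.py <<'E'
def tape(im,uv):
    hsv=cv2.cvtColor(im,cv2.COLOR_BGR2HSV); m=np.zeros(im.shape[:2],np.uint8); u,v=uv
    w=np.s_[v-25:v+25,u-30:u+30]; h=hsv[w].astype(int)
    m[w]=((h[...,0]>8)&(h[...,0]<32)&(h[...,1]>60)&(h[...,2]>130))*255
    c=max(cv2.findContours(m,0,2)[0],key=cv2.contourArea)
    return cv2.minAreaRect(np.array([ray('top',p,110)[:2] for p in c[:,0].astype(float)],np.float32))
def tip2(c,deg,h=88):
    a=np.radians(deg); n=np.array([np.cos(a),np.sin(a)]); o=down(a)
    P=lambda d,z:[*(np.array(c)+d*n),z]
    env.movep(P(72,215),o); env.movel(P(72,h+25),velocity=200); env.movel(P(53,h+25),velocity=80)
    F=[]
    for t in np.radians(np.arange(6,55,6)):
        x=86*np.cos(t)-h*np.sin(t); z=86*np.sin(t)+h*np.cos(t)
        env.movel(P(-43+x+7,z+25),velocity=80); F.append(np.abs(env.read_contact_force()).max().round(1))
    env.dwell(.4); env.movel(P(20,215),velocity=250)
    print(F,env.read_clock())
E
python3 - <<'E'
from h import *
t=cv2.imread('pics/t2.png')
L=tape(t,(166,186)); print('L',L)
env.movep([450,-100,230],down(0.1))
t=shot('top','t3.png'); R=tape(t,(312,173)); print('R',R)
if abs(R[1][1]-136)<8: tip2(R[0],R[2])
env.movep([450,-100,230],down(0.1))
b=shot('scene','s3.png');shot('top','t3b.png');cv2.imwrite('pics/s3b.png',cv2.resize(b,(800,600)))
E
```

```text
L ((542.4185791015625, 273.6093444824219), (41.446224212646484, 136.62020874023438), 5.935671806335449)
R ((592.4612426757812, -300.5491943359375), (38.2447395324707, 135.89796447753906), 17.68988800048828)
[np.float64(6.7), np.float64(5.9), np.float64(5.4), np.float64(1.9), np.float64(0.8), np.float64(0.6), np.float64(0.3), np.float64(0.8), np.float64(1.3)] 20.3917
```

View pics/s3b.png

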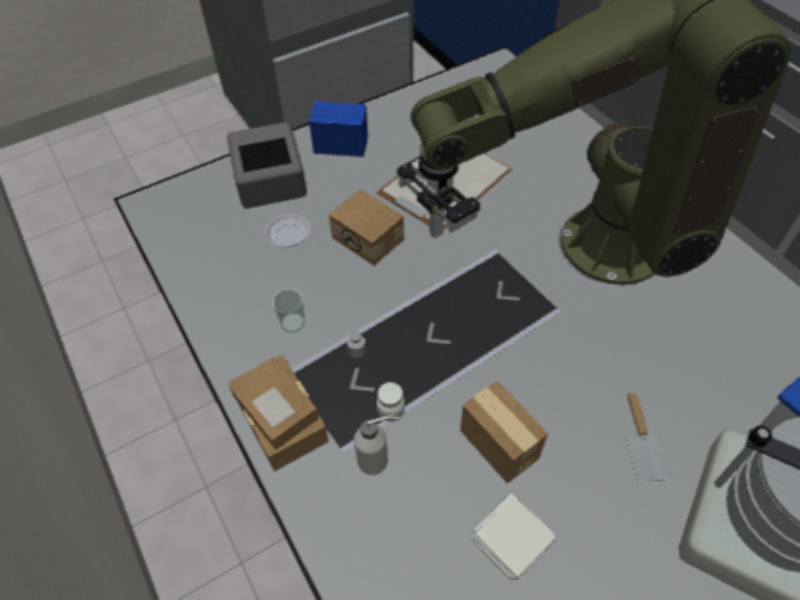

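The right carton now lies at (367,225) with a dark round mark on its underside at (352,240). Next I'll tip the left one and compare the two.

```bash
python3 - <<'E'
from h import *
tip2((541.7,273.3),5.8)
env.movep([400,0,300],down(0.1))
b=shot('scene','s4.png');t=shot('top','t4.png')
c=np.hstack([cv2.resize(b[110:180,195:275],(400,350),interpolation=2),cv2.resize(b[235:305,280:360],(400,350),interpolation=2)])
t2=cv2.resize(t[130:260,110:360],(800,416))
cv2.imwrite('pics/c4.png',c);cv2.imwrite('pics/t4b.png',t2)
E
```

```text
[np.float64(6.5), np.float64(6.1), np.float64(5.4), np.float64(1.2), np.float64(0.9), np.float64(0.7), np.float64(0.9), np.float64(0.9), np.float64(0.4)] 27.825
```

View pics/c4.png

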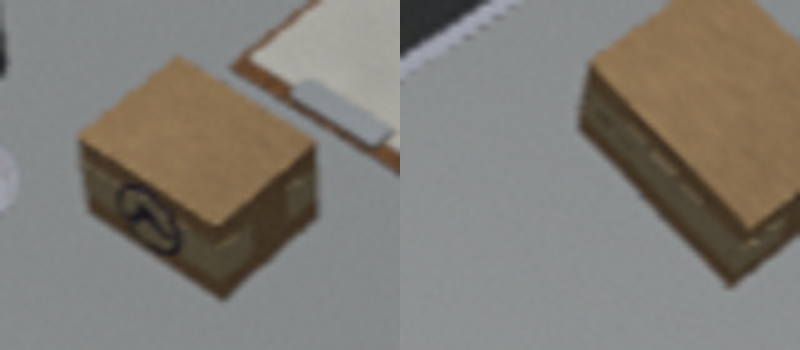

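View pics/t4b.png

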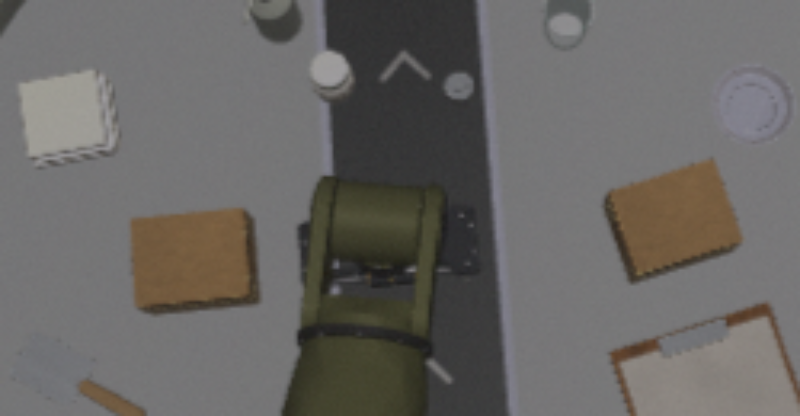

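The stamp (ring with tick) is on the right carton, at about (150,218) in the crop. The left carton's underside shows only tape. I'll push the right carton left with spread fingers lined up along the lane.

```bash
cat >> h.py <<'E'
A=np.radians(2.67); LX=np.array([np.cos(A),np.sin(A)]); LY=np.array([-np.sin(A),np.cos(A)]); LO=np.array([559.2,-.8])
W=lambda x,y,z:[*(LO+x*LX+y*LY),z]
def lying(im,box):
    hsv=cv2.cvtColor(im,cv2.COLOR_BGR2HSV).astype(int); m=np.zeros(im.shape[:2],np.uint8); u0,v0,u1,v1=box; h=hsv[v0:v1,u0:u1]
    m[v0:v1,u0:u1]=((h[...,0]>8)&(h[...,0]<28)&(h[...,1]>80)&(h[...,2]>85))*255
    c=max(cv2.findContours(m,0,2)[0],key=cv2.contourArea)
    r=cv2.minAreaRect(np.array([ray('top',p,86)[:2] for p in c[:,0].astype(float)],np.float32))
    d=np.array(r[0])-LO; print('rect',r,'lane xy',d@LX,d@LY); return r,d@LX,d@LY
E
python3 - <<'E'
from h import *
t=cv2.imread('pics/t4.png'); r,x,y=lying(t,(290,170,350,222)); lying(t,(140,185,200,235))
o=min((down(A+s*np.pi/2) for s in(1,-1)),key=lambda o:9 if (q:=planner.ik(W(x,y-115,150),o)) is None else abs(q[5]))
gripper_to(55)
env.movep(W(x,y-115,200),o); env.movel(W(x,y-115,40),velocity=200)
env.movel(W(x,-150,40),velocity=90); print(env.read_contact_force())
env.movel(W(x,-79,40),velocity=60); print(env.read_contact_force(),env.read_ee_pos())
env.movel(W(x,-120,40),velocity=120); env.movel(W(x,-150,230),velocity=250); env.movep(W(x-60,-330,250),o)
t=shot('top','t5.png'); lying(t,(195,150,290,250)); print(env.read_clock())
cv2.imwrite('pics/t5b.png',cv2.resize(t[110:270,110:360],(800,512)))
E
```

```text
rect ((487.75128173828125, -331.871826171875), (110.998291015625, 139.592041015625), 18.295408248901367) lane xy -86.79361390849644 -327.38408942819063
rect ((441.9761047363281, 263.78662109375), (108.60303497314453, 138.4259033203125), 5.495763778686523) lane xy -104.77128585908349 269.76007736881706
[ 0.44475345 -4.14052566  0.90685809]
[ 0.25321348 -0.11197241 -0.38303397] [475.8794079  -83.61437084  39.74998223]
rect ((494.9608154296875, -5.0160980224609375), (109.65604400634766, 140.8341827392578), 2.8573362827301025) lane xy -64.36584699225202 -1.2190396891332353
39.7667
```

View pics/t5b.png

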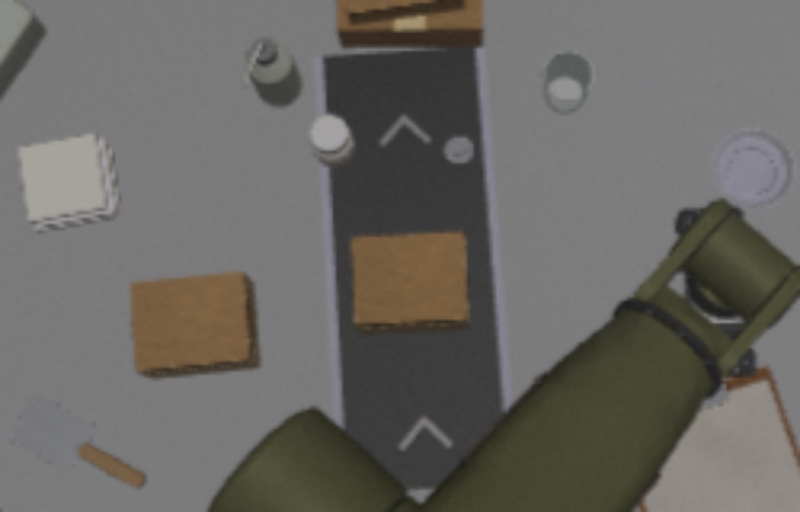

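The stamped carton, centred at (410,280), lies on the lane, square to within 0.2° and 1 mm off the centre line. The other carton lies at (193,323) where it tipped, and the bystanders haven't moved.

```bash
python3 -c "
from h import *
print(order.sign_off())"
```

```text
the job is handed in; nothing more can be done
None
```

The job is handed in (no verdict came back): the stamped right-hand carton lies square on the lane, about 1 mm off its centre line, and the other lies where it tipped; my first pull on each jammed at about 40–50 N without tipping it, so I pulled along an arc instead.

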